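Make up a rock sample for the store

TASK

Get this rock sample ready for the store: with the scoop, empty all the broken pieces from the aluminium pan into the tin on the blue tray (they are sharp, so keep the fingers off them), and stack all the sawn grey discs squarely in one straight pile in the middle of the tray's rubber pad. Leave the tin standing in its place, lay the scoop flat in the emptied pan when you are finished with it, and do not disturb the two tall core stubs or the calliper.

Things in the scene. Friction and masses are not known exactly. Their poses are not given: they have to be found in the camera images.
- pan: fixed shallow aluminium sample pan, 290 mm long (its y) by 146 mm wide (its x) and 32 mm high outside; upright walls 3 mm thick, floor 4 mm thick; origin under its centre on the bench. The pieces start in its +y half, nowhere nearer than 115 mm to its -y end wall
- tray: fixed blue store tray, 300 mm long (its y) by 170 mm wide (its x), floor 4 mm thick, rim 12 mm high and 4 mm thick; origin under its centre on the bench. Its -y end carries the rubber pad, its +y end the tin
- pad_top (a point): centre of the top face of the black rubber pad, 80 x 80 x 4 mm, fixed to the tray's floor (8 mm above the bench); axes as the tray's
- tin: open round steel sample tin, loose, 300 g, 126 mm outside diameter, 62 mm high, wall 3 mm, floor 4 mm, standing on the tray's floor; origin at the centre of its underside
- tin_rim (a point): centre of the tin's mouth, level with its rim, 62 mm above its underside
- scoop: loose aluminium hand scoop, about 220 g, resting level on its flat bottom, nose along its +y. Bowl 90 mm long (y -45 to +45 mm), 86 mm wide outside, floor 2 mm and walls 2.5 mm thick, open at the top and at the front (y = +45 mm); back wall 46 mm high. Origin at the centre of the bowl's underside, z up; it balances about 25 mm behind the origin
- scoop_grip (a point): a point to hold the scoop by: 85 mm behind its origin, 50 mm above its bottom, in the middle of the blue handle's section. The handle, 16 x 16 mm with flat sides, runs level and straight back from the bowl, y = -45 to -155 mm of the scoop, centre line 50 mm above the bottom
- scoop_lip (a point): middle of the bowl's front edge, at its underside, 45 mm ahead of the scoop's origin. The bowl's side walls slope from about 44 mm high at the back to 15 mm at this lip
- disc1: sawn disc of grey rock core, 54 mm diameter, 25 mm thick, 150 g, lying flat on the bench at the start; origin at the centre of its underside, z up along its axis; its two faces are alike, so it may end either way up. Three or all four of the discs are there
- disc2: another such disc, just like disc1; may be absent
- disc3: another such disc, just like disc1; may be absent
- disc4: another such disc, just like disc1; may be absent
- piece1: sharp brown lump of broken rock about 30 mm across and 23 mm high (some 28 g), lying in the pan; its origin is at its centre (12 mm above the floor it starts on), its axes turn with it; it slides easily on smooth metal (friction about 0.3). Four or all five of the pieces are there
- piece2: another such piece, like piece1; may be absent
- piece3: another such piece, like piece1; may be absent
- piece4: another such piece, like piece1; may be absent
- piece5: another such piece, like piece1; may be absent
- stub1: uncut tan core stub, 54 mm diameter, 60 mm tall, standing on the bench beyond the work; to be left alone; origin at the centre of its underside
- stub2: uncut tan core stub, 54 mm diameter, 60 mm tall, standing on the bench beyond the work; to be left alone; origin at the centre of its underside
- calliper: steel calliper with a black display housing, 230 mm long (its y), lying on the bench beyond the pan; to be left alone; origin under its centre

How it is judged:
By the outcome, as a careful person would: the job done as asked, in the order asked, and still so for the second after the job is handed in, with the robot touching nothing.
Of disc1, disc2, disc3, disc4 only 3 to 4 are there at a start; the rules pass over those that are not, and their reading is None.
Of piece1, piece2, piece3, piece4, piece5 only 4 to 5 are there at a start; the rules pass over those that are not, and their reading is None.
At some moment in a run one of disc1, disc2, disc3, disc4 may be knocked a few centimetres aside while the robot is not near it.
It also fails if it takes over 210 s, if anything falls off the work surface, if the arm or the gripper's body presses on something with over 40 N, if the wrist force passes 120 N, or if a joint passes its speed limit or range.

ROBOT

A 6-joint arm with a two-finger parallel gripper is mounted at the origin on the work surface. World frame = base frame: x ahead of the robot, y to its left, z up, the work surface at z = 0. Lengths are in m, angles in degrees, forces in N, time in s.
With the tool pointing down it reaches from about 0.35 to 0.875 m from the base axis. Payload 4.2 kg.
Tool frame: the origin (TCP) lies midway between the tips of the shut fingers; the grasp point (between the pads) lies 19 mm behind it; z points along the fingers, y is the line along which they close (so a half turn about z gives the same grasp; the last joint's range is limited). The gripper opens to 87 mm and grips with 3 to 60 N. Pads are 19 mm wide; open, the fingers measure 117 mm over their backs; the gripper's body (75 mm by 190 mm) begins 51 mm behind the grasp point.
Start: joints at [83.858, 22.042, 0.453, 0, -68.411, -14.817], TCP at [0.224, 0.584, 0.223] pointing down, gripper open.
Joint ranges: [-179.83, 179.83], [-69.29, 118.12], [-61.27, 80.66], [-181.25, 117.63], [-171.15, -9.14], [-177.46, 177.46]. Speed limits (degrees/s): [159.86, 159.86, 180, 180, 180, 180].

INTERFACE

Orientations are given as [roll, pitch, yaw] about the fixed x, y, z axes, in that order (R = Rz(yaw) Ry(pitch) Rx(roll)).
In Python, from workcell import env gives the robot as it stands. The module is installed in compiled form; this text tells all that it offers. Calls block until the motion is done:
- env.goto(position, orientation): joint-space move of the TCP to a pose.
- env.move_straight(position, rotation=None, rate=0.15, force_limit=None): straight line of the TCP; rotation=None keeps the orientation; rate is the mean speed in m/s. With force_limit (N) it stops when the force on the tool has changed by that much, and returns True; else False.
- env.set_joints(angles): joint-space move.
- env.gripper_to(opening, grasp_force=None): opening from 0.0 (shut) to 1.0 (fully open); grasp_force is the grip in N (None keeps the last); returns when the fingers have stopped.
- env.dwell(seconds).
- env.inverse_kinematics(position, orientation): joint angles nearest the present ones, or None.
- env.read_state(): the state.
- env.grab_frame(name): name is "side" or "top"; returns a dict with "image" (384x512x3 uint8, blue, green, red), "fx", "fy", "cx", "cy" (pixels), "D" ([k1, k2, p1, p2, k3] as OpenCV has them; the pictures are not rectified), "position" and "orientation" of the camera in the world. Camera axes: x right, y up, looking along -z (the intrinsics and any distortion apply to the point x, -y, -z); pixel columns grow to the right and rows downward; lengths in m; the calibration is good to about 2 mm. A picture is of the moment at which its call begins. There is no depth.
A pose or a line that the arm cannot do raises env.Unreachable and nothing moves.
- env.close_job(): hands the job in; it is judged then, once.
Trained networks look in a picture, given as the dict that the camera call returned (one of the last four; its "shot" number tells which), for a name from the list of things; names that differ only in an ending like _2 or _b are one class to them, and where a whole thing is asked for, a point or a joint stands for the part that bears it (a point fixed in the world has none). Each returns a list of dicts, best first, with "score" (0 to 1); they miss things now and then, are a little off and sometimes report something else, mostly with a low value. They report only what shows in the picture. A call takes as long as a camera call.
- env.search_frame(picture, thing): "xyz" ([x, y, z] in m, in world coordinates, good to about 4 mm: the middle of the surface that is visible of it).
- env.trace(picture, thing): "mask" (384x512 bool, what is visible of it).
The state is a dict: "clock": time; "joint_positions": joint angles; "qvel": joint speeds; "joint_torque": joint torques, N m; "position": TCP position; "tool_rot": TCP orientation; "force": force on the tool from outside, world axes, zero at the start; "wrist_torque": the same for the moment, N m; "opening": opening from 0.0 (shut) to 1.0 (fully open); "finger_force": force on a finger pad.
Only numpy, scipy, OpenCV 4.12 (cv2) and the standard library are available. Lean on these libraries where they do the work, as an engineer would, in place of code of your own. Each camera call takes 0.05 s, during which the arm holds its last target. There are 200 camera calls.

## Working session

There is one attempt and no reset: what is moved stays moved. The work goes in short steps, each a Python script; the robot and the scene stay as the last script left them, time stands still between calls to the robot, and variables do not carry over. Pictures are saved under pics/ and viewed, at most 14 in all, crops included, and the job is handed in when it is done.

```bash
mkdir -p pics; ls; python3 - <<'E'
from workcell import env
import cv2,numpy as np
s=env.read_state();print(s['clock'],s['position'],s['tool_rot'],s['opening'])
for n in ["top","side"]:
    f=env.grab_frame(n); cv2.imwrite(f"pics/{n}0.png",f['image'])
    print(n,f['fx'],f['cx'],f['cy'],f['D'],f['position'],f['orientation'])
    for t in ["pan","tray","pad_top","tin","tin_rim","scoop","scoop_grip","scoop_lip","disc1","piece1","stub1","calliper"]:
        try:
            for r in env.search_frame(f,t): print(t,np.round(r['xyz'],3),round(r['score'],2))
        except Exception as e: print(t,e)
E
```

```text
pics
0.0 [0.22330765 0.58310622 0.2214521 ] [ 1.79874870e+02 -4.39603891e-03 -2.09696858e+01] 0.997330696319805
top 380.00036556141896 252.02291320540334 185.6334758967174 [-0.09234375  0.          0.          0.          0.        ] [ 0.53015723 -0.01525033  1.26815063] [  2.25263283   0.29521868 -89.0538263 ]
pan [0.621 0.172 0.003] 0.65
pan [0.422 0.011 0.003] 0.22
tray [ 0.605 -0.303  0.007] 0.93
tray [0.585 0.193 0.028] 0.22
pad_top [ 0.605 -0.303  0.004] 0.77
tin [ 0.62  -0.186  0.006] 0.79
tin_rim [ 0.615 -0.192  0.001] 0.81
scoop [0.418 0.014 0.001] 0.91
scoop_grip [0.42  0.014 0.002] 0.56
scoop_lip [0.42  0.012 0.006] 0.77
disc1 [0.425 0.266 0.028] 0.68
disc1 [0.422 0.169 0.024] 0.63
disc1 [ 0.416 -0.26   0.029] 0.56
piece1 [0.576 0.296 0.024] 0.6
piece1 [0.6   0.23  0.021] 0.53
piece1 [0.648 0.279 0.024] 0.45
stub1 [ 0.772 -0.146  0.063] 0.73
stub1 [0.648 0.177 0.021] 0.62
stub1 [ 0.779 -0.047  0.058] 0.61
calliper [0.782 0.157 0.003] 0.62
side 415.4454813329799 251.04043354601163 191.3636309997707 [0.00497431 0.         0.         0.         0.        ] [0.37477835 0.65037046 0.78149712] [  43.70498359    0.60065991 -162.86429098]
pan [0.623 0.194 0.007] 0.81
pan [0.645 0.289 0.017] 0.36
tray [ 0.589 -0.309  0.003] 0.9
pad_top [ 0.582 -0.311  0.001] 0.69
tin [ 0.612 -0.202  0.032] 0.62
scoop [0.418 0.003 0.004] 0.68
scoop_grip [ 0.422  0.008 -0.003] 0.98
scoop_grip [ 0.587 -0.314 -0.001] 0.61
scoop_lip [ 0.415  0.002 -0.001] 0.97
disc1 [0.424 0.272 0.02 ] 0.85
disc1 [ 0.41  -0.251  0.026] 0.68
disc1 [0.419 0.18  0.024] 0.64
piece1 [0.6   0.235 0.024] 0.54
piece1 [0.59  0.198 0.019] 0.53
piece1 [0.644 0.189 0.017] 0.4
stub1 [ 0.765 -0.128  0.047] 0.88
stub1 [ 0.778 -0.028  0.051] 0.68
stub1 [0.781 0.18  0.004] 0.46
calliper [0.783 0.183 0.006] 0.62
```

View pics/top0.png

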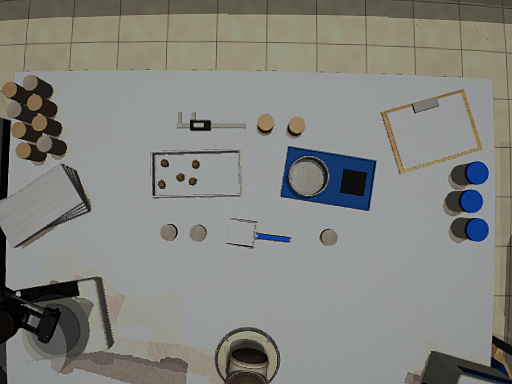

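View pics/side0.png

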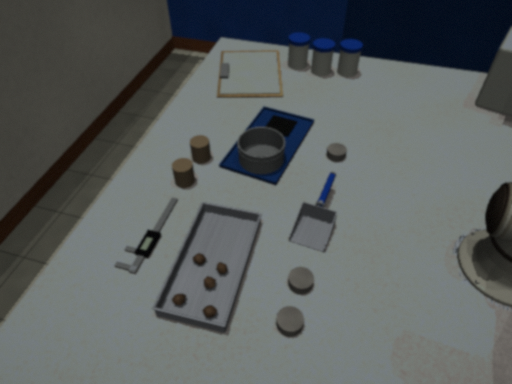

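Top view: 5 pieces near px (165,163), (195,164), (180,177), (192,181) and (162,184). There are 3 discs at (168,232), (198,233) and (329,237). The scoop bowl is at (240,233) with its handle towards −y. The tin is at (308,176) and the pad at (353,182). The side view agrees. Next I'll fit known shapes to the masks.

```bash
cat > h.py <<'E'
from workcell import env
import cv2,numpy as np
from scipy.optimize import minimize
from scipy.spatial.transform import Rotation as R
def proj(f,P):
    Rc=R.from_euler('xyz',f['orientation'],degrees=True).as_matrix()
    c=(np.atleast_2d(P)-f['position'])@Rc; c=c*[1,-1,-1]
    K=np.array([[f['fx'],0,f['cx']],[0,f['fy'],f['cy']],[0,0,1.]])
    return cv2.projectPoints(c,np.zeros(3),np.zeros(3),K,np.array(f['D'],float))[0][:,0]
def unproj(f,uv,z):
    Rc=R.from_euler('xyz',f['orientation'],degrees=True).as_matrix()
    K=np.array([[f['fx'],0,f['cx']],[0,f['fy'],f['cy']],[0,0,1.]])
    n=cv2.undistortPoints(np.array([[uv]],float),K,np.array(f['D'],float))[0,0]
    d=Rc@np.array([n[0],-n[1],-1]); p=np.array(f['position']); return p+d*(z-p[2])/d[2]
def box(x0,x1,y0,y1,z0,z1): return np.array([[x,y,z] for x in(x0,x1) for y in(y0,y1) for z in(z0,z1)])
def cyl(r,h):
    a=np.linspace(0,2*np.pi,40); return np.vstack([np.c_[r*np.cos(a),r*np.sin(a),0*a+z] for z in (0,h)])
bowl=np.array([[s*.043,y,z] for s in(-1,1) for y,z in((-.045,0),(-.045,.045),(.045,0),(.045,.015))])
M={'pan':[box(-.073,.073,-.145,.145,0,.032)],'tray':[box(-.085,.085,-.15,.15,0,.012)],'tin':[cyl(.063,.062)],
 'disc':[cyl(.027,.025)],'scoop':[bowl,box(-.008,.008,-.155,-.045,.042,.058)],'pad':[box(-.04,.04,-.04,.04,0,.0)]}
S=4
def render(f,parts,p,z):
    im=np.zeros((384*S,512*S),np.uint8); c,s=np.cos(p[2]),np.sin(p[2])
    for P in parts:
        Q=P@np.array([[c,-s,0],[s,c,0],[0,0,1]]).T+[p[0],p[1],z]
        q=np.round(((proj(f,Q)+.5)*S)*16).astype(np.int32); cv2.fillConvexPoly(im,cv2.convexHull(q),1,shift=4)
    return im>0
def fit(fm,kind,p0,z=0,yaw=True,hull=False):
    ms=[]
    for f,m in fm:
        m=m.astype(np.uint8)
        if hull: 
            h=cv2.convexHull(cv2.findNonZero(m)); m=m*0; cv2.fillConvexPoly(m,h,1)
        ms.append((f,cv2.resize(m.astype(np.float32),None,fx=S,fy=S,interpolation=cv2.INTER_LINEAR)>.5))
    def cost(q):
        p=q if yaw else [*q,0]; t=0
        for f,m in ms:
            r=render(f,M[kind],p,z); t+=1-(r&m).sum()/(r|m).sum()
        return t/len(ms)
    n=3 if yaw else 2
    sim=np.vstack([p0[:n]]+[np.array(p0[:n])+np.eye(n)[i]*[.012,.012,.12][i] for i in range(n)])
    o=minimize(cost,sim[0],method='Nelder-Mead',options=dict(initial_simplex=sim,maxiter=90,xatol=2e-4,fatol=1e-4))
    return o.x,1-o.fun
def masks(f,thing,minscore=.3): return [(r['mask'],r['score']) for r in env.trace(f,thing) if r['score']>=minscore]
E
python3 - <<'E'
from h import *
T=env.grab_frame("top");Sd=env.grab_frame("side")
m={}
for t in ["pan","tray","tin","scoop","disc1","pad_top","piece1"]:
    for f,n in((T,'t'),(Sd,'s')):
        m[t,n]=masks(f,t,.2); print(t,n,[(np.round(np.argwhere(a).mean(0)[::-1],1).tolist(),int(a.sum()),round(s,2)) for a,s in m[t,n]])
for t,p0,h,z in(("pan",(.61,.18,0),1,0),("tray",(.605,-.245,-.1),1,0),("tin",(.617,-.19,0),0,.004),("scoop",(.42,.03,-.05),0,0)):
    for ns in('t','s','ts'):
        try:print(t,ns,fit([((T if n=='t' else Sd),m[t,n][0][0]) for n in ns],t,p0,z,yaw=t!='tin',hull=h))
        except Exception as e:print(t,ns,e)
for x,y in((.424,.266),(.42,.172),(.413,-.256)):
    for ns in('t','s','ts'):
        fm=[]
        for n in ns:
            f=T if n=='t' else Sd; c=proj(f,[x,y,.02])[0]
            b=[a for a,s in m["disc1",n] if np.hypot(*(np.argwhere(a).mean(0)[::-1]-c))<6]
            if b: fm.append((f,b[0]))
        if fm: print('disc',ns,fit(fm,'disc',(x,y,0),0,yaw=False))
for f,n in((T,'t'),(Sd,'s')):
    for a,s in m['piece1',n]: print('piece',n,unproj(f,np.argwhere(a).mean(0)[::-1],.016).round(3),int(a.sum()))
    for a,s in m['pad_top',n]: print('pad',n,unproj(f,np.argwhere(a).mean(0)[::-1],.008).round(4),int(a.sum()))
# brown colour backup for pieces, black for the pad
for f,n in((T,'t'),(Sd,'s')):
    hsv=cv2.cvtColor(f['image'],cv2.COLOR_BGR2HSV)
    k=((hsv[...,0]<18)&(hsv[...,1]>90)&(hsv[...,2]>25)).astype(np.uint8)
    q=cv2.convexHull(proj(f,box(.55,.69,.04,.32,.02,.02)).astype(np.int32));r=k*0;cv2.fillConvexPoly(r,q,1)
    N,_,st,c=cv2.connectedComponentsWithStats(k&r)
    for i in range(1,N):
        if st[i,4]>8: print('brown',n,unproj(f,c[i],.016).round(3),st[i,4])
E
```

```text
pan t [([196.7, 172.6], 3972, 0.71)]
pan s [([209.7, 266.4], 8064, 0.64), ([315.3, 221.0], 1830, 0.43)]
tray t [([336.2, 178.7], 3275, 0.89), ([248.2, 233.5], 930, 0.69)]
tray s []
tin t [([307.6, 175.6], 1356, 0.59), ([248.1, 233.7], 936, 0.27)]
tin s [([261.3, 149.7], 1920, 0.8), ([199.8, 258.9], 102, 0.75)]
scoop t [([180.1, 176.9], 47, 0.21)]
scoop s [([314.9, 221.6], 1827, 0.84), ([200.4, 149.0], 505, 0.24)]
disc1 t [([328.8, 236.7], 224, 0.68), ([168.3, 232.0], 242, 0.61), ([197.9, 232.7], 201, 0.6)]
disc1 s [([300.8, 279.6], 568, 0.86), ([336.0, 151.6], 297, 0.85), ([289.7, 321.3], 649, 0.75), ([221.8, 267.5], 98, 0.24)]
pad_top t [([336.8, 178.5], 3179, 0.94), ([248.5, 233.7], 998, 0.74)]
pad_top s [([273.0, 141.7], 2207, 0.86)]
piece1 t [([192.3, 180.9], 45, 0.53), ([195.6, 163.4], 35, 0.38)]
piece1 s [([178.8, 299.1], 123, 0.72), ([209.3, 281.9], 116, 0.63), ([209.8, 311.0], 139, 0.57), ([199.3, 258.4], 103, 0.55)]
pan t (array([0.61994368, 0.17785688, 0.05145016]), np.float64(0.9251722387410255))
pan s (array([0.61905563, 0.17915055, 0.03476899]), np.float64(0.953560892202
[... 1272 characters left out ...]
894647568790049))
disc ts (array([ 0.4156734 , -0.26389217]), np.float64(0.9051177802889583))
piece t [0.592 0.19  0.016] 45
piece t [0.65  0.18  0.016] 35
pad t [ 0.608  -0.2901  0.008 ] 3179
pad t [0.4203 0.0011 0.008 ] 998
piece s [0.65  0.287 0.016] 123
piece s [0.605 0.231 0.016] 116
piece s [0.58  0.293 0.016] 139
piece s [0.647 0.182 0.016] 103
pad s [ 0.598  -0.2626  0.008 ] 2207
brown t [0.65  0.286 0.016] 42
brown t [0.648 0.182 0.016] 44
brown t [0.604 0.231 0.016] 42
brown t [0.592 0.191 0.016] 39
brown t [0.579 0.294 0.016] 41
brown s [0.648 0.183 0.016] 62
brown s [0.592 0.192 0.016] 55
brown s [0.605 0.232 0.016] 67
brown s [0.65  0.287 0.016] 73
brown s [0.58  0.294 0.016] 80
```

The pieces and discs agree between the two cameras to about 2 mm. Next I'll measure the pad, refine the scoop and pan fits with an overlay, and check IK for the scooping and pouring poses.

```bash
cat >> h.py <<'E'
D=np.pi/180
GR=np.array([0,-.085,.034])   # TCP in scoop frame when held
PAN=np.array([.6193,.179]);PY=.038;TIN=np.array([.6133,-.1885])
def scoopR(psi,tilt): return R.from_euler('z',psi)*R.from_euler('x',tilt)   # tilt>0: nose up
TR=R.from_euler('xyz',[180,0,0],degrees=True); TR=R.from_euler('z',-90,degrees=True)*TR
def tool(ref,at,psi,tilt_deg):
    """TCP pose so that the scoop-frame point `ref` lies at world `at`."""
    Rs=scoopR(psi,tilt_deg*D); return np.array(at)+Rs.apply(GR-np.array(ref)), (Rs*TR).as_euler('xyz',degrees=True)
LIP=np.array([0,.045,0]);BACK=np.array([0,-.045,0])
def panw(lx,ly,z): c,s=np.cos(PY),np.sin(PY); return np.array([PAN[0]+c*lx-s*ly,PAN[1]+s*lx+c*ly,z])
E
python3 - <<'E'
from h import *
T=env.grab_frame("top");Sd=env.grab_frame("side")
mt=[a for a,s in masks(T,"tray",.2)+masks(T,"pad_top",.2)+masks(T,"scoop",.2) if 850<a.sum()<1100]
ms=[a for a,s in masks(Sd,"scoop",.2) if a.sum()>1500]
fm=([(T,mt[0])] if mt else [])
if fm: print('scoop t',fit(fm,'scoop',(.425,.0245,-.1)))
if fm and ms: sc=fit(fm+[(Sd,ms[0])],'scoop',(.425,.0245,-.1));print('scoop ts',sc)
else: sc=((.425,.0245,-.104),0)
for f in(T,Sd):
    g=f['image'].max(2)<60
    q=cv2.convexHull(proj(f,box(.55,.66,-.38,-.26,.008,.008)).astype(np.int32));r=np.zeros(g.shape,np.uint8);cv2.fillConvexPoly(r,q,1)
    N,L,st,c=cv2.connectedComponentsWithStats((g&(r>0)).astype(np.uint8)); i=1+st[1:,4].argmax()
    print('pad',unproj(f,c[i],.008).round(4),st[i,4],fit([(f,L==i)],'pad',(.6,-.32,-.13),z=.008))
im=cv2.resize(T['image'],None,fx=4,fy=4,interpolation=cv2.INTER_CUBIC)
def draw(P,p,z,col):
    c,s=np.cos(p[2]),np.sin(p[2]);Q=P@np.array([[c,-s,0],[s,c,0],[0,0,1]]).T+[p[0],p[1],z]
    cv2.polylines(im,[np.round((proj(T,Q)+.5)*4).astype(np.int32)],True,col,1,cv2.LINE_AA)
rect=lambda a,b,z:np.array([[-a,-b,z],[a,-b,z],[a,b,z],[-a,b,z]])
draw(rect(.073,.145,.032),[*PAN,PY],0,(0,255,0));draw(rect(.073,.145,0),[*PAN,PY],0,(0,0,255))
draw(rect(.085,.15,.012),[.6103,-.2597,-.135],0,(0,255,255))
draw(rect(.043,.045,0),sc[0],0,(0,0,255))
cv2.imwrite("pics/ov.png",im[540:1020,560:1540][:, :].copy()[:,:800])
E
python3 - <<'E'
from h import *
for psi in np.array([0,-30,-60,-90,-120,30,60,90])*D:
    print(round(psi/D),[ (lambda j:None if j is None else np.round(j).tolist())(env.inverse_kinematics(*tool(LIP,[*TIN,.08],psi,t))) for t in(20,-30,-55)])
for lx in(-.023,.023):
    for ly,t,z in((-.04,-6,.05),(-.04,-6,.005),(.138,-6,.005),(.138,0,.005),(.13,25,.06)):
        j=env.inverse_kinematics(*tool(LIP,panw(lx,ly,z),PY,t)); print(lx,ly,t,None if j is None else np.round(j).tolist())
E
```

```text
scoop t (array([ 0.42497907,  0.02458202, -0.10750512]), np.float64(0.9122462344466273))
scoop ts (array([ 0.42502463,  0.02425804, -0.1093639 ]), np.float64(0.9330906893142188))
pad [ 0.5964 -0.3421  0.008 ] 550 (array([ 0.59787528, -0.34324151, -0.13847612]), np.float64(0.9245202558635395))
pad [ 0.6057 -0.317   0.008 ] 780 (array([ 0.60870625, -0.30990861, -0.289672  ]), np.float64(0.5789390088945362))
0 [[-23.0, 41.0, 16.0, -19.0, -74.0, 30.0], [-1.0, 26.0, -20.0, 40.0, -52.0, -26.0], [8.0, 28.0, -30.0, 63.0, -65.0, -54.0]]
-30 [[-25.0, 32.0, -1.0, -24.0, -57.0, 8.0], [0.0, 29.0, -12.0, 28.0, -68.0, -45.0], [9.0, 37.0, -9.0, 40.0, -87.0, -57.0]]
-60 [[-21.0, 22.0, -19.0, -25.0, -39.0, -21.0], [-0.0, 31.0, -3.0, 15.0, -82.0, -65.0], [5.0, 44.0, 11.0, 22.0, -108.0, -68.0]]
-90 [[-4.0, 16.0, -38.0, -5.0, -16.0, -81.0], [-2.0, 33.0, 4.0, 1.0, -92.0, -88.0], [-2.0, 49.0, 28.0, 2.0, -124.0, -88.0]]
-120 [None, [-5.0, 33.0, 10.0, -12.0, -95.0, -113.0], [-10.0, 49.0, 37.0, -21.0, -129.0, -115.0]]
30 [[-18.0, 50.0, 31.0, -13.0, -86.0, 50.0], [-3.0, 23.0, -26.0, 49.0, -33.0, -7.0], [-6.0, 19.0, -45.0, 105.0, -43.0, -59.0]]
60 [[-10.0, 55.0, 39.0, -7.0, -93.0, 71.0], [-4.0, 22.0, -26.0, 42.0, -19.0, 26.0], [-32.0, 15.0, -32.0, -172.0, -12.0, -96.0]]
90 [[-2.0, 54.0, 35.0, 1.0, -91.0, 92.0], [-3.0, 23.0, -11.0, -3.0, -26.0, 96.0], [-15.0, 15.0, -14.0, -60.0, -14.0, 158.0]]
-0.023 -0.04 -6 [19.0, 27.0, -15.0, 7.0, -51.0, -22.0]
-0.023 -0.04 -6 [19.0, 30.0, -18.0, 8.0, -45.0, -23.0]
-0.023 0.138 -6 [35.0, 32.0, -12.0, 7.0, -49.0, -37.0]
-0.023 0.138 0 [32.0, 32.0, -12.0, 0.0, -46.0, -30.0]
-0.023 0.13 25 [17.0, 33.0, -5.0, -32.0, -50.0, 5.0]
0.023 -0.04 -6 [18.0, 30.0, -8.0, 7.0, -54.0, -20.0]
0.023 -0.04 -6 [18.0, 33.0, -10.0, 8.0, -48.0, -21.0]
0.023 0.138 -6 [33.0, 36.0, -5.0, 7.0, -52.0, -35.0]
0.023 0.138 0 [30.0, 36.0, -5.0, 0.0, -49.0, -28.0]
0.023 0.13 25 [16.0, 36.0, 2.0, -31.0, -53.0, 4.0]
```

View pics/ov.png

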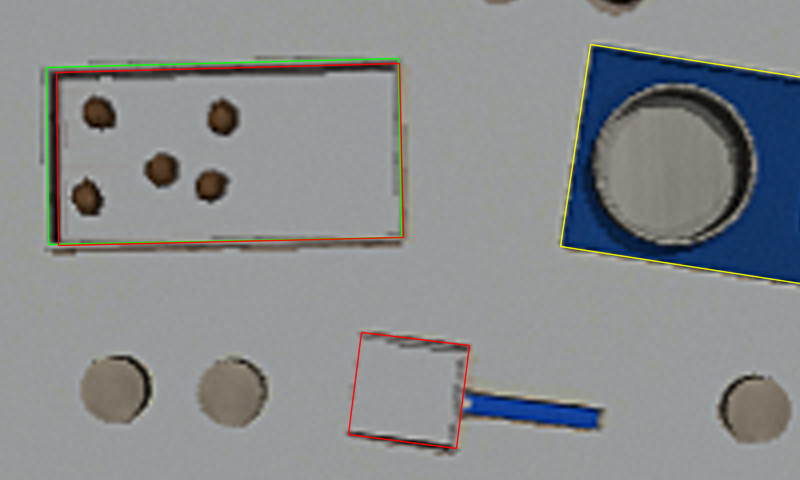

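The overlay fits: the pan edges are within about 2 mm, and the scoop and tray outlines sit right on the picture. Pad centre is about (0.598, −0.343), consistent with the tray pose. Next I'll take the scoop and do the first lane, which holds three pieces.

```bash
sed -i 's/^PAN=np.array(\[.6193,.179\])/PAN=np.array([.6185,.1795])/' h.py; cat >> h.py <<'E'
def st(l=''):
    s=env.read_state(); print(l,round(s['clock'],1),np.round(s['position'],4).tolist(),np.round(s['force'],1).tolist(),round(s['opening'],3),np.round(s['finger_force'],1)); return s
def ms(pose,rate=.15,fl=None): return env.move_straight(pose[0],pose[1],rate,fl)
def scoop_lane(lx,zl=None):
    env.goto(*tool(LIP,panw(lx,-.045,.07),PY,-6))
    ms(tool(LIP,panw(lx,-.045,.012),PY,-6),.15)
    print('touch',ms(tool(LIP,panw(lx,-.045,-.004),PY,-6),.02,2.5)); s=st('floor')
    Rs=scoopR(PY,-6*D); lip=s['position']-Rs.apply(GR-LIP); print('lip z',lip[2]); z=lip[2]+.0005
    print('push',ms(tool(LIP,panw(lx,.12,z),PY,-6),.12,25)); st()
    print('wall',ms(tool(LIP,panw(lx,.143,z),PY,-6),.04,14)); s=st('end')
    lip=s['position']-Rs.apply(GR-LIP); ly=np.dot(lip[:2]-PAN,[-np.sin(PY),np.cos(PY)]); print('lip ly',ly)
    return ly,z
def lift(lx,ly,z):
    ly-=.0015; ms(tool(LIP,panw(lx,ly,z+.001),PY,-3),.03); ms(tool(LIP,panw(lx,ly,z+.001),PY,0),.03)
    for t in(6,12,18,25): ms(tool(BACK,panw(lx,ly-.09,z+.001+.001*t),PY,t),.06)
    ms(tool(BACK,panw(lx,ly-.09,.16),PY,25),.15); st('lifted')
def pics(n):
    a=env.grab_frame("top")['image'][130:260,130:390];b=env.grab_frame("side")['image'][80:350,110:370]
    a=cv2.resize(a,None,fx=2,fy=2,interpolation=cv2.INTER_CUBIC);b=cv2.resize(b,(270,280))
    c=np.zeros((280,800,3),np.uint8);c[:260,:520]=a;c[:,525:795]=b; cv2.imwrite(f"pics/{n}.png",c)
E
python3 - <<'E'
from h import *
o=np.array([.425,.0243,0]);psi=-.108
p,q=tool([0,0,0],o,psi,0)
env.gripper_to(.7); env.goto(p+[0,0,.12],q); env.move_straight(p,rate=.15); st()
env.gripper_to(0,60); st('grip')
env.move_straight(p+[0,0,.13],rate=.15); st('up')
lx=-.023; ly,z=scoop_lane(lx); 
pics('lane1')
E
```

```text
6.5 [0.4165, -0.06, 0.0345] [-0.0, 0.9, 0.0] 0.7 0.0
grip 7.3 [0.4158, -0.0602, 0.034] [0.3, -0.6, 0.7] 0.182 60.0
up 8.3 [0.4149, -0.0603, 0.163] [-0.1, 1.2, -1.7] 0.176 60.0
touch True
floor 10.3 [0.6021, 0.008, 0.0493] [0.6, 0.2, 3.3] 0.175 60.0
lip z 0.0019064322367926892
push False
 11.8 [0.5957, 0.1729, 0.0496] [-0.3, 1.1, 2.1] 0.18 60.0
wall True
end 12.3 [0.595, 0.1907, 0.0505] [1.2, -2.5, 2.6] 0.181 60.0
lip ly 0.1378620582322093
```

View pics/lane1.png

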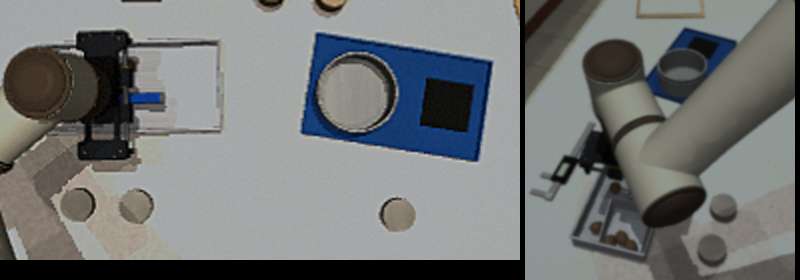

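The arm hides most of the pan from above. In the side view, pieces are bunched at the end wall around crop px (610,235). I need an enlargement.

```bash
python3 - <<'E'
from h import *
b=env.grab_frame("side")['image'][200:350,140:290]
cv2.imwrite("pics/l1s.png",cv2.resize(b,(600,600),interpolation=cv2.INTER_CUBIC))
E
```

```text
(no output)
```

View pics/l1s.png

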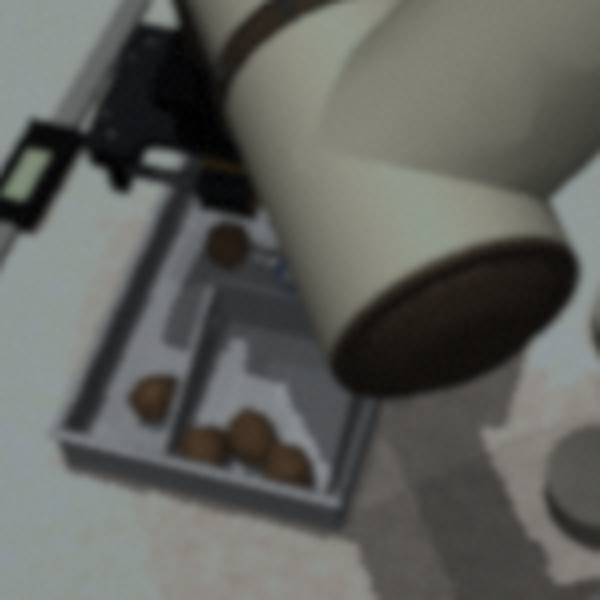

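Three pieces sit inside the bowl at the end wall (px 205,445; 250,435; 288,465). The other two are outside it. Next I'll lift and pour.

```bash
cat >> h.py <<'E'
def pour(psi=-60*D):
    n=np.array([-np.sin(psi),np.cos(psi)]); a=TIN-.022*n
    env.goto(*tool(LIP,[*a,.15],psi,20)); 
    ms(tool(LIP,[*a,.085],psi,12),.15)
    for t in(0,-15,-30,-45,-60): ms(tool(LIP,[*a,.076],psi,t),.08)
    env.dwell(.5); st('poured')
    ms(tool(LIP,[*a,.085],psi,-62),.03)
E
python3 - <<'E'
from h import *
ly=.13786;z=.0024
lift(-.023,ly,z)
b=env.grab_frame("side")['image'][150:350,140:340]
cv2.imwrite("pics/l1u.png",cv2.resize(b,(500,500),interpolation=cv2.INTER_CUBIC))
E
```

```text
lifted 15.3 [0.5948, 0.1744, 0.1726] [-0.7, 0.1, -2.8] 0.175 60.0
```

View pics/l1u.png

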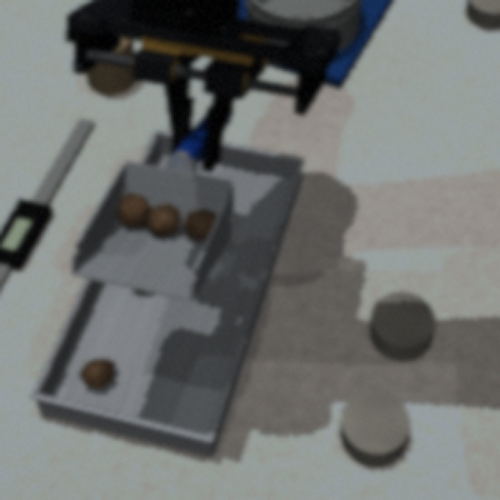

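The three pieces are in the bowl against its back wall (px 130–200, 210–222), and one remaining piece shows in the pan at (98,375). On to the pour, then the second lane.

```bash
cat >> h.py <<'E'
def browns(n):
    f=env.grab_frame(n); hsv=cv2.cvtColor(f['image'],cv2.COLOR_BGR2HSV)
    k=((hsv[...,0]<18)&(hsv[...,1]>90)&(hsv[...,2]>25)).astype(np.uint8)
    for nm,P,z in(('pan',box(.55,.69,.03,.33,.02,.02),.016),('tin',np.array([TIN[0],TIN[1],0])+cyl(.06,.06),.02)):
        r=k*0;cv2.fillConvexPoly(r,cv2.convexHull(proj(f,P).astype(np.int32)),1)
        N,_,s,c=cv2.connectedComponentsWithStats(k&r)
        print(n,nm,[(unproj(f,c[i],z)[:2].round(3).tolist(),int(s[i,4])) for i in range(1,N) if s[i,4]>8])
    return f
E
python3 - <<'E'
from h import *
pour()
n=np.array([.866,.5]); a=TIN-.022*n
ms(tool(LIP,[*(a-.06*n),.17],-60*D,0),.12)
env.goto(*tool(LIP,panw(.023,-.045,.12),PY,-6))
browns('top');browns('side');st();pics('p1')
E
```

```text
poured 20.8 [0.5633, -0.2173, 0.2058] [-0.3, 0.2, -2.0] 0.178 60.0
top pan [([0.642, 0.244], 117), ([0.679, 0.086], 261)]
top tin [([0.657, -0.181], 81), ([0.626, -0.163], 41)]
side pan [([0.651, 0.189], 58), ([0.65, 0.287], 72)]
side tin [([0.66, -0.199], 25)]
 24.3 [0.6477, 0.0083, 0.1679] [0.4, -0.4, -2.7] 0.179 60.0
```

View pics/p1.png

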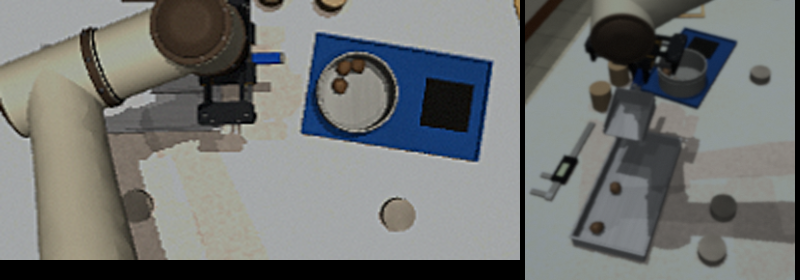

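Three pieces are in the tin (px 343,66; 357,65; 340,86), two remain in the pan, and the scoop is empty. Now lane 2.

```bash
python3 - <<'E'
from h import *
lx=.023; ly,z=scoop_lane(lx)
if ly>.128:
    lift(lx,ly,z)
b=env.grab_frame("side")['image'][150:350,140:340]
cv2.imwrite("pics/l2u.png",cv2.resize(b,(500,500),interpolation=cv2.INTER_CUBIC))
E
```

```text
touch True
floor 25.4 [0.6504, 0.0101, 0.0621] [-1.6, -1.2, 5.2] 0.181 59.5
lip z 0.014692212353851132
push False
 26.9 [0.6416, 0.1739, 0.0625] [-0.0, -0.5, -2.2] 0.178 59.1
wall True
end 27.4 [0.6396, 0.1883, 0.0622] [0.6, -1.9, -2.4] 0.175 59.1
lip ly 0.13375392559647845
lifted 30.1 [0.6409, 0.1721, 0.1726] [0.7, -0.2, -2.2] 0.177 59.1
```

View pics/l2u.png

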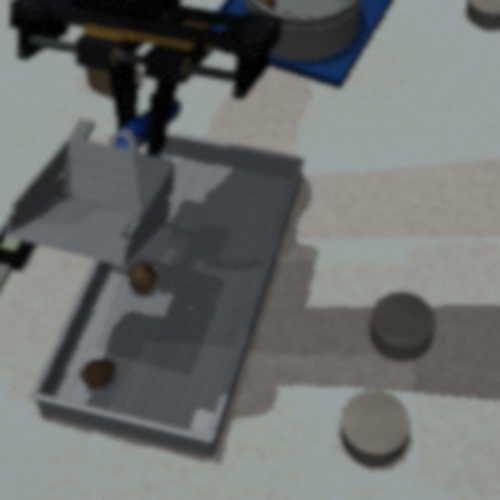

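The scoop touched something 13 mm too early, then passed without collecting. Both pieces are still in the pan (px 98,375 and 142,278). It may have turned in the grip, so I'll measure the held scoop.

```bash
python3 - <<'E'
from h import *
f=browns('side')
s=env.read_state();Rt=R.from_euler('xyz',s['tool_rot'],degrees=True);Rs0=Rt*TR.inv()
print('tilt nominal',Rs0.as_euler('zxy',degrees=True).round(1))
mm=masks(f,'scoop',.2)+masks(f,'scoop_lip',.2)
print([(int(a.sum()),np.round(np.argwhere(a).mean(0)[::-1]).tolist(),round(c,2)) for a,c in mm])
from scipy.optimize import minimize
c0=proj(f,s['position']+Rs0.apply(-GR))[0]; print('expected bowl px',c0)
cand=[a for a,c in mm if a.sum()>600 and np.hypot(*(np.argwhere(a).mean(0)[::-1]-c0))<40]
m=cv2.resize(cand[0].astype(np.float32),None,fx=4,fy=4)>.5
def pose(q):
    Re=Rs0*R.from_euler('x',q[0]) # tilt error about the grip point
    g=np.array([0,-.085+q[1],.053+q[2]]); gp=s['position']+Rt.apply([0,0,-.019]); return Re,gp,g
def ren(q):
    Re,gp,g=pose(q);im=np.zeros((1536,2048),np.uint8)
    for P in(bowl,box(-.008,.008,-.075,-.045,.042,.058)):
        x=np.round((proj(f,gp+Re.apply(P-g))+.5)*64).astype(np.int32);cv2.fillConvexPoly(im,cv2.convexHull(x),1,shift=4)
    return im>0
cost=lambda q:1-(ren(q)&m).sum()/(ren(q)|m).sum()
for t0 in(-10,0,10):
    sim=np.array([[t0*D,0,0],[t0*D+.1,0,0],[t0*D,.01,0],[t0*D,0,.005]])
    o=minimize(cost,sim[0],method='Nelder-Mead',options=dict(initial_simplex=sim,maxiter=80));print(t0,o.x[0]/D,o.x[1:],1-o.fun)
print('zero',1-cost([0,0,0]))
im=cv2.resize(f['image'],None,fx=4,fy=4,interpolation=cv2.INTER_CUBIC)
for q,col in((o.x,(0,255,0)),([0,0,0],(0,0,255))):
    Re,gp,g=pose(q)
    for sd in(-1,1):
        P=np.array([[sd*.043,y,z] for y,z in((-.045,0),(-.045,.045),(.045,.015),(.045,0))])
        cv2.polylines(im,[np.round((proj(f,gp+Re.apply(P-g))+.5)*4).astype(np.int32)],True,col,1)
cv2.imwrite('pics/fit.png',im[620:1220,480:1080])
E
```

```text
side pan [([0.651, 0.189], 60), ([0.65, 0.287], 66)]
side tin [([0.662, -0.2], 22)]
tilt nominal [ 2.4 24.9  1.2]
[(2494, [178.0, 229.0], 0.73), (327, [336.0, 152.0], 0.7), (2633, [179.0, 228.0], 0.63)]
expected bowl px [178.34481392 244.27650905]
-10 7.8837087456560955 [-0.00692331 -0.00133927] 0.9499059668319371
0 7.7965471314542105 [-0.00713355 -0.00144801] 0.9497852820612922
10 7.835784977926943 [-0.00614194 -0.00108278] 0.9501932579871814
zero 0.7386418840426655
```

View pics/fit.png

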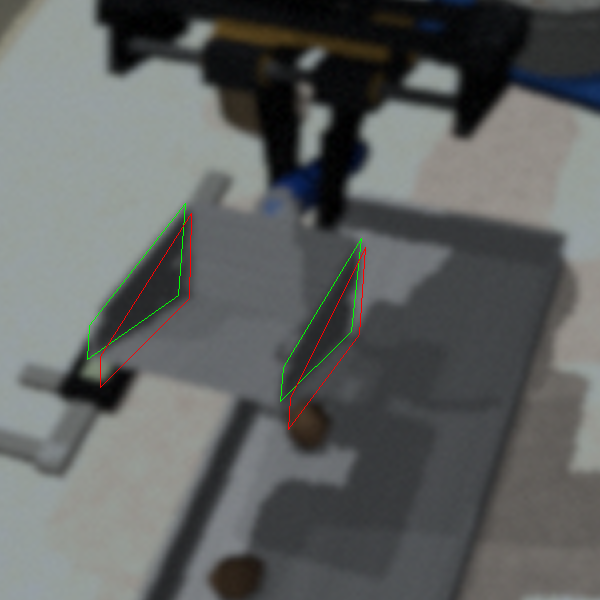

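The fit (green) shows the scoop turned about 7.8° nose-up and slid about 6 mm in the grip. Its +x side most likely landed on the pan's wall, because the lane was too close to it. I'll correct the held-scoop model, move the lane 8 mm inwards and check the touch height before pushing.

```bash
cat >> h.py <<'E'
PY=.035
ERR=R.from_euler('x',-7.8*D); G=np.array([0,-.0915,.052])
GR=G+ERR.apply([0,0,-.019])
def tool(ref,at,psi,tilt_deg):
    Rs=scoopR(psi,tilt_deg*D); return np.array(at)+Rs.apply(GR-np.array(ref)), (Rs*ERR*TR).as_euler('xyz',degrees=True)
def lipnow():
    s=env.read_state();Rs=R.from_euler('xyz',s['tool_rot'],degrees=True)*TR.inv()*ERR.inv(); return s['position']-Rs.apply(GR-LIP)
def ly_of(p): return np.dot(p[:2]-PAN,[-np.sin(PY),np.cos(PY)])
E
python3 - <<'E'
from h import *
lx=.015
env.goto(*tool(LIP,panw(lx,-.045,.09),PY,-6))
print('hit',ms(tool(LIP,panw(lx,-.045,.016),PY,-6),.06,4),lipnow())
if lipnow()[2]<.02:
    print('touch',ms(tool(LIP,panw(lx,-.045,-.004),PY,-6),.02,2.5)); st('floor'); L=lipnow();print(L)
    if L[2]<.01:
        z=L[2]+.0005
        print(ms(tool(LIP,panw(lx,.12,z),PY,-6),.12,25),lipnow()); st()
        print('wall',ms(tool(LIP,panw(lx,.146,z),PY,-6),.04,14)); st(); L=lipnow(); print(L,ly_of(L))
b=browns('side')['image'][200:350,140:290]
cv2.imwrite("pics/l2b.png",cv2.resize(b,(450,450),interpolation=cv2.INTER_CUBIC))
E
```

```text
hit False [0.63547813 0.13515883 0.016568  ]
touch True
floor 33.1 [0.6395, 0.0, 0.0526] [0.3, -0.4, 2.9] 0.18 59.0
[0.63480142 0.13474902 0.00502984]
False [0.6292788  0.29970409 0.00535592]
 34.6 [0.6339, 0.1649, 0.0528] [-0.8, 0.1, 0.3] 0.179 59.2
wall False
 35.4 [0.633, 0.1907, 0.0532] [1.2, -4.1, 2.2] 0.174 59.2
[0.62830295 0.3254566  0.00548904] 0.14552417635025405
side pan [([0.642, 0.305], 135)]
side tin [([0.661, -0.2], 22)]
```

View pics/l2b.png

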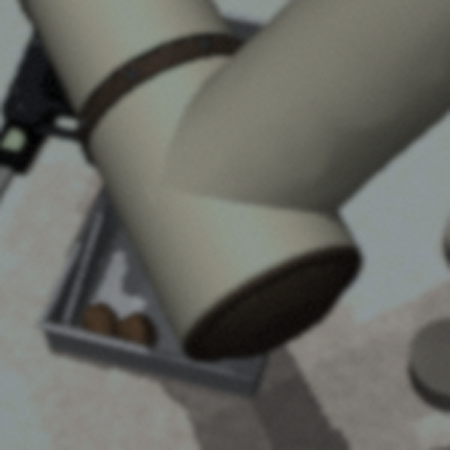

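Both pieces are at the end wall in front of the bowl (px 98,320 and 137,328). I'll push a touch more, then lift.

```bash
python3 - <<'E'
from h import *
lx=.015; z=.0053
print(ms(tool(LIP,panw(lx,.152,z),PY,-6),.03,12)); st(); L=lipnow(); ly=ly_of(L); print(ly)
lift(lx,ly,z)
b=browns('side')['image'][150:350,140:340]
cv2.imwrite("pics/l2c.png",cv2.resize(b,(400,400),interpolation=cv2.INTER_CUBIC))
E
```

```text
True
 35.6 [0.6326, 0.1908, 0.0539] [1.0, -3.0, 1.5] 0.177 59.2
0.14532394225976705
lifted 38.5 [0.6327, 0.1753, 0.168] [-0.7, 1.0, -2.4] 0.178 59.3
side pan [([0.688, 0.133], 41)]
side tin [([0.661, -0.199], 22)]
```

View pics/l2c.png

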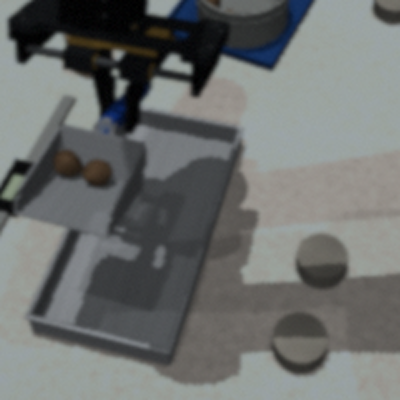

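Both pieces are in the bowl (px 67,163 and 97,173) and the pan is empty. I'll pour, then lay the scoop in the pan.

```bash
python3 - <<'E'
from h import *
pour()
n=np.array([.866,.5]); a=TIN-.022*n
ms(tool(LIP,[*(a-.06*n),.17],-60*D,0),.12)
O=[0,0,0]
env.goto(*tool(O,panw(0,.052,.10),PY,0)); browns('top')
print(ms(tool(O,panw(0,.052,.03),PY,0),.08,6)); 
print('t',ms(tool(O,panw(0,.052,-.002),PY,0),.02,2.5)); st(); print(lipnow())
for o in(.22,.27,.6): env.gripper_to(o); env.dwell(.1)
s=st()
env.move_straight(s['position']+[0,0,.14],rate=.15)
env.goto([.45,-.1,.3],[180,0,-90]); 
browns('top');browns('side');st();pics('laid')
E
```

```text
poured 44.1 [0.5588, -0.22, 0.2132] [-0.0, 0.7, -2.6] 0.178 59.3
top pan [([0.655, 0.291], 598), ([0.609, 0.216], 14)]
top tin [([0.651, -0.174], 128), ([0.605, -0.143], 36), ([0.57, -0.208], 44)]
False
t True
 50.1 [0.6201, 0.1373, 0.039] [2.0, -0.4, 3.2] 0.179 59.1
[0.61513703 0.27627951 0.00580901]
 52.0 [0.6188, 0.1368, 0.0378] [0.4, -0.6, 0.3] 0.601 0.0
top pan []
top tin [([0.65, -0.173], 123), ([0.605, -0.143], 36), ([0.571, -0.208], 42)]
side pan []
side tin [([0.661, -0.2], 23)]
 54.4 [0.4506, -0.0993, 0.299] [0.2, 1.0, 0.4] 0.604 0.0
```

View pics/laid.png

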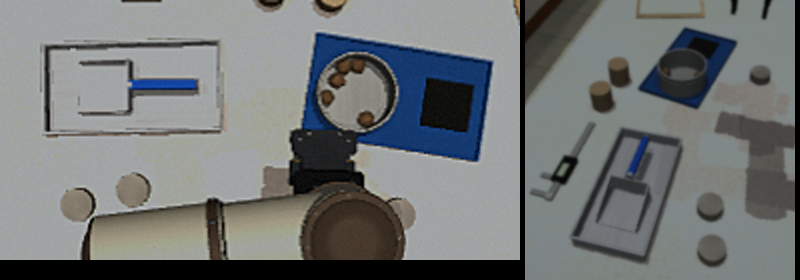

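All five pieces are in the tin and the scoop lies flat in the emptied pan. The tin, stubs and calliper are in place. One disc has been knocked (now at px 133,189), so I'll measure again before each pick.

```bash
cat >> h.py <<'E'
PAD=np.array([.598,-.343]); TY=-.136
def discs():
    T=env.grab_frame('top');Sd=env.grab_frame('side'); out=[]
    mt=[m for m,s in masks(T,'disc1',.25) if 120<m.sum()<330]; sd=[m for m,s in masks(Sd,'disc1',.25) if 150<m.sum()<900]
    for m in mt:
        c=unproj(T,np.argwhere(m).mean(0)[::-1],.02)
        if not .33<c[0]<.52: continue
        e=proj(Sd,[c[0],c[1],.0125])[0]; b=[(Sd,q) for q in sd if np.hypot(*(np.argwhere(q).mean(0)[::-1]-e))<8]
        x,i=fit([(T,m)]+b[:1],'disc',(c[0],c[1],0),0,yaw=False); out.append(x); print('disc',x.round(4),round(i,3),len(b))
    return out
def pick(p):
    y0=np.degrees(np.arctan2(p[1],p[0]))-90
    env.gripper_to(.88); env.goto([*p,.10],[180,0,y0+90]); hit=env.move_straight([*p,.004],rate=.12,force_limit=8)
    if hit: st('HIT'); return False
    env.gripper_to(0,8); s=st('c1'); env.gripper_to(.88)
    # finger midline = tool axis: keep TCP, turn a quarter, final grip
    env.move_straight([*p,.045],rate=.15); env.goto([*p,.045],[180,0,y0]); env.move_straight([*p,.004],rate=.12,force_limit=8)
    env.gripper_to(0,25); s=st('c2'); w=s['opening']*87
    env.move_straight([*p,.16],rate=.2); return abs(w-54)<5
def place(k):
    q=[180,0,TY/D-90]; z0=.008+.025*k+.004
    env.goto([*PAD,.17],q); env.move_straight([*PAD,z0+.012],rate=.12)
    print('down',env.move_straight([*PAD,z0-.003],rate=.02,force_limit=3)); st()
    o=env.read_state()['opening']
    for d in(.03,.08,.2): env.gripper_to(min(1,o+d))
    env.move_straight([*PAD,.19],rate=.15)
E
python3 - <<'E'
from h import *
env.goto([.5,0,.3],[180,0,-90])
env.set_joints([83.858,22.042,.453,0,-68.411,-14.817])
d=discs()
d=[x for x in d if x[1]<-.15]
if d and pick(d[0]): place(0)
st(); discs()
E
```

```text
disc [0.447  0.1741] 0.904 1
disc [0.4216 0.266 ] 0.94 1
 57.5 [0.2242, 0.5833, 0.2228] [0.3, -0.2, 0.7] 0.603 0.0
disc [ 0.414  -0.2636] 0.914 1
disc [0.4478 0.1751] 0.876 1
disc [0.4209 0.2672] 0.918 1
```

```bash
python3 - <<'E'
from h import *
ok=pick(np.array([.4148,-.2637]))
print(ok)
if ok: place(0); env.goto([.55,-.40,.30],[180,0,-98]); discs()
for n in('top','side'):
    f=env.grab_frame(n)
    for r in env.search_frame(f,'disc1'): print(n,np.round(r['xyz'],4),round(r['score'],2))
E
```

```text
c1 63.0 [0.4152, -0.2637, 0.0044] [-1.0, 1.1, 2.9] 0.617 8.0
c2 66.6 [0.4149, -0.2637, 0.0044] [-1.0, 1.3, 3.7] 0.616 25.0
True
down True
 70.3 [0.5979, -0.3429, 0.0125] [-0.7, -0.7, 4.2] 0.613 25.0
disc [0.4219 0.2663] 0.935 1
disc [0.4475 0.1744] 0.932 1
top [0.4494 0.1706 0.0254] 0.73
top [0.4239 0.2653 0.0241] 0.61
top [ 0.6304 -0.1535  0.0275] 0.22
side [0.4253 0.2747 0.0238] 0.73
side [0.4458 0.1844 0.0219] 0.71
side [ 0.5943 -0.3288  0.0344] 0.69
side [ 0.5744 -0.2821  0.0031] 0.16
```

Placed at z = 12.5 mm, exactly as expected. On to the other two discs.

```bash
python3 - <<'E'
from h import *
if pick(np.array([.4475,.1744])):
    place(1); d=[x for x in discs() if x[1]>.1]; print(d)
    if not d: env.goto([.55,-.40,.30],[180,0,-98]); d=[x for x in discs() if x[1]>.1]
    if d and pick(d[0]): place(2)
env.goto([.45,-.1,.35],[180,0,-90]);env.set_joints([83.858,22.042,.453,0,-68.411,-14.817])
T=browns('top');Sd=browns('side');discs()
a=cv2.resize(T['image'][125:255,140:390],(500,260),interpolation=cv2.INTER_CUBIC);b=cv2.resize(Sd['image'][90:210,200:340],(560,480)[::1] if 0 else (350,300),interpolation=cv2.INTER_CUBIC)
c=np.zeros((570,500,3),np.uint8);c[:260]=a;c[265:565,:350]=b
for f,o,s in((T,(140,125),2),):
    pass
cv2.imwrite('pics/end.png',c);st()
E
```

```text
c1 78.0 [0.4477, 0.1746, 0.0043] [-1.0, 0.3, 3.5] 0.622 8.0
c2 81.6 [0.4478, 0.1746, 0.0045] [-0.3, 0.5, 4.1] 0.614 25.0
down True
 86.2 [0.5979, -0.343, 0.0375] [-0.3, 0.5, 4.6] 0.614 25.0
disc [0.4219 0.2663] 0.954 1
[array([0.42191942, 0.26625561])]
c1 93.1 [0.4221, 0.2664, 0.0043] [-1.5, -0.0, 3.1] 0.613 8.0
c2 96.6 [0.4221, 0.2665, 0.0045] [-0.1, -0.8, 3.9] 0.614 25.0
down True
 101.4 [0.5979, -0.343, 0.0626] [-0.3, 1.0, 5.1] 0.613 25.0
top pan []
top tin [([0.65, -0.174], 127), ([0.606, -0.143], 35), ([0.571, -0.208], 43)]
side pan []
side tin [([0.661, -0.2], 24)]
 107.8 [0.2239, 0.5835, 0.2227] [0.2, 0.6, 0.8] 0.813 0.0
```

View pics/end.png

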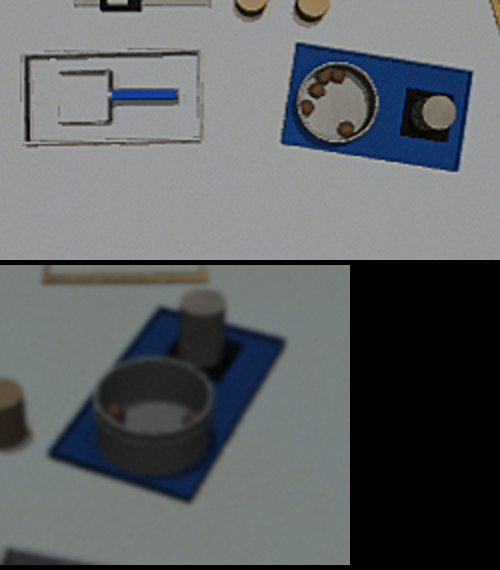

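The pile is straight on the pad (px 435,112 in the top view; its apparent shift is perspective). All five pieces are in the tin, the scoop is flat in the empty pan, and nothing else has moved. Handing in.

```bash
python3 -c "
from workcell import env
print(env.close_job())"
```

```text
the job is handed in; nothing more can be done
None
```

The job is handed in, in about 108 s of the 210 s allowed: all five pieces are in the tin, the scoop lies flat in the empty pan, the three discs that were present are in one straight pile on the middle of the pad, and the last pictures show the tin, stubs and calliper in place.

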